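Pack the bathroom box against its sprung divider

ROBOT

A 6-joint arm with a two-finger parallel gripper is mounted at the origin on the work surface. World frame = base frame: x ahead of the robot, y to its left, z up, the work surface at z = 0. Lengths are in mm, angles in rad, forces in N, time in s.
With the tool pointing down it reaches from about 250 to 775 mm from the base axis. Payload 4 kg.
Tool frame: the origin (TCP) lies at the very end of the fingers, on their centre line; the grasp point (between the pads) lies 19 mm behind it (tcp_to_grasp is the distance from the TCP to the grasp point, in mm); z points along the fingers, y is the line along which they close (so a half turn about z gives the same grasp; the last joint's range is limited). The gripper opens to 94 mm and grips with 3 to 60 N. Pads are 16 mm wide; open, the fingers measure 119 mm over their backs; the gripper's body (75 mm by 177 mm) begins 78 mm behind the grasp point.
Start: joints at [-1.373, 0.087, 1.371, -0, 1.684, -0.103], TCP at [162.954, -525.325, 205.506] pointing down, gripper open.
Joint ranges: [-3.1, 3.1], [-0.76, 2.03], [0.27, 2.55], [-1.08, 4.22], [0.17, 2.65], [-2.57, 2.57]. Speed limits (rad/s): [2.79, 2.79, 3.14, 3.14, 3.14, 3.14].

INTERFACE

Orientations are given as a unit quaternion [w, x, y, z].
In Python, from bench import * gives the robot as it stands.
- The arm moves only by the tool carry_out, never from a script. Its argument "series" is a list of rows, each an object of numbers: "x", "y", "z": the shift along the world's x, y, z scaled (see below); "wx", "wy", "wz": the turn, a rotation vector about the world's x, y, z scaled (see below). In form: [{"x": .., "y": .., "z": .., "wx": .., "wy": .., "wz": ..}, ...]. A call has 1 to 12 rows; each row shifts and turns the commanded pose from where the row before left it; what a row does not reach is not made up. The controller multiplies each number of a shift by 3 cm and each number of a turn by 10 degrees. A row lasts 1/8 s, in which the tool goes at most 62.5 mm and 10.7 degrees, less where a joint would pass 70% of its speed; a pose out of reach is approached as far as the arm can. A call with a number of a shift or a turn outside -1 to 1 is refused whole. A call with a gripper value outside its range is refused whole. "grip" is the opening, from -1 (shut) to 1 (fully open), set as the call begins (left out, the last holds). The fingers move at their own pace and stop on an object; the grip force is fixed at half the most. Time passes only in rows, so rows that do not move let the fingers close. It gives the time, the measured TCP pose, the force, the opening and the grip force at its end, in the units of the state.
- get_obs(): the state, without advancing time (a new reading comes with each control period).
- camera(name): name is "scene" or "top"; returns a dict with "pixels" (384x512x3 uint8, blue, green, red), "fx", "fy", "cx", "cy" (pixels), "extrinsics" (4x4, takes a point from camera to world coordinates). Camera axes: x right, y down, z forward; pixel columns grow to the right and rows downward; lengths in mm; the calibration is good to about 2 mm. A picture is of the moment at which its call begins. There is no depth.
- sign_off(): hands the job in; it is judged then, once.
The state is a dict: "time_s": time; "joint_positions": joint angles; "qd": joint speeds; "tau": joint torques, N m; "tcp_pos": TCP position; "eef_rot": TCP orientation; "wrist_force": force on the tool from outside, world axes, zero at the start; "ft_torque": the same for the moment, N m; "gripper_width": opening from 0.0 (shut) to 1.0 (fully open); "gripper_force": force on a finger pad.
Only numpy, scipy, OpenCV 4.12 (cv2) and the standard library are available. Lean on these libraries where they do the work, as an engineer would, in place of code of your own. Each camera call takes 0.05 s, during which the arm holds its last target. There are 200 camera calls.

TASK

Finish packing the open mint box: stand the round mint candle jar with the silver lid and the white tin that leans on the little wooden rack in it, in one row with the square grey jar already inside. All three must end upright and fully down on the box floor, squeezed together between the far end wall and the sprung wooden divider, which has to give way a few millimetres to let the last one in; leave the other things on the counter where they are.

Things in the scene. Friction and masses are not known exactly. Their poses are not given: they have to be found in the camera images.
- box_in (a point): Centre of the inner floor of the open mint box (fixed), 5 mm above the counter; x along the box away from the robot, y across, z up. Outside 172 x 68 x 55 mm high, walls and floor 5 mm: inside x -81 to +81 mm, y -29 to +29 mm, 50 mm deep. With the divider at rest the row has x from -50.5 to +81 mm: 131.5 mm; the three things need 136 mm (46 + 50 + 40).
- divider_top (a point): Middle of the top edge of the divider's face that looks to the row (+x of the box), 45 mm above the box's inner floor. The divider is an upright pale wooden plate 8 mm thick, 55 mm wide, with edges rounded to 3 mm.
- divider (a joint): How far the sprung divider has been pushed back from rest towards the near end of the box (-x of the box), m: 0 at rest, 0.018 at its stop. The spring pushes back with about 2.5 N at rest and 1.5 N more for each 10 mm.
- grey_jar: Square grey jar with a pale wooden lid, standing loosely in the box near its far end: 46 mm along the box (its x), 54 mm across (its y), 110 mm high. Origin: centre of its underside; z up.
- candle: Round mint candle jar with a silver lid, upright on the counter: diameter 50 mm, 105 mm high. Origin: centre of its underside; z up its axis.
- tin: White rectangular tin with a mint band, edges rounded to 3 mm: 40 mm thick (its x), 54 mm wide (its y), 115 mm high (its z). Origin: centre of its underside. It starts on the rack leaning 0.60 rad (34 degrees) from upright, top towards the robot, its x side on the backrest; in the box its 54 mm width goes across the box.
- rack: Small pale wooden slanted rack, fixed to the counter: backrest 44 mm wide, behind the lowest 65 mm of the leaning tin. Origin on the counter below the tin's lower rear edge; x points the way the tin's foot points.
- blue_jar: Bystander: round navy jar with a cork lid, 56 mm wide, 85 mm high. Origin: centre of underside.
- tumbler: Bystander: white ceramic cup, 66 mm wide, 90 mm high. Origin: centre of underside.
- lotion: Bystander: tall white bottle, 60 mm wide, 160 mm high. Origin: centre of underside.
- candlestick: Bystander: grey candlestick, 72 mm wide, 120 mm high. Origin: centre of underside.
- hairbrush: Bystander: dark wooden brush lying on the counter behind the box. Origin: middle of its underside.
- soap_dish: Bystander: white soap dish with mint soap, 110 x 80 x 34 mm high. Origin: centre of underside.
Things that resemble listed ones, but are neither listed nor needed, are in the scene too. What is shaped like the tin but orange or red is not meant.

How it is judged (in metres and radians):
At the end, for the whole second after the job is handed in: Grey jar, candle jar and tin stand in the box: undersides within 4 mm of its inner floor, within 0.07 rad of upright, centres within 12 mm of its middle line, between the divider's rest place and the far wall, at rest, the divider pushed back over 2 mm (z of grey_jar in the frame of box_in between -0.004 and 0.004 m and angle between each of grey_jar, candle, tin's own z axis and vertical below 0.07 rad and x of grey_jar in the frame of box_in between -0.05 and 0.081 m and y of grey_jar in the frame of box_in between -0.012 and 0.012 m and linear speed of each of grey_jar, candle, tin below 0.02 m/s and z of candle in the frame of box_in between -0.004 and 0.004 m and x of candle in the frame of box_in between -0.05 and 0.081 m and y of candle in the frame of box_in between -0.012 and 0.012 m and z of tin in the frame of box_in between -0.004 and 0.004 m and x of tin in the frame of box_in between -0.05 and 0.081 m and y of tin in the frame of box_in between -0.012 and 0.012 m and value of joint divider above 0.002 m); the robot touches nothing.
It fails at once if a bystander is moved more than 30 mm (distance of any of blue_jar, tumbler, lotion, candlestick, hairbrush, soap_dish from where it was at the start of the episode above 0.03 m).
It also fails if it takes over 59 s, if anything falls off the work surface, if the arm or the gripper's body presses on something with over 40 N, if the wrist force passes 120 N, or if a joint passes its speed limit or range.

## Working session

There is one attempt and no reset: what is moved stays moved. The work goes in short steps, Python scripts to look and compute and a tool call to move; the robot and the scene stay as the last step left them, time stands still between calls to the robot, and variables do not carry over. Pictures are saved under pics/ and viewed, at most 10 in all, crops included, and the job is handed in when it is done.

Besides the shell and the picture viewer there is one more tool, called after "Emit:" as name(argument=value, ...) on one line, values as JSON. carry_out: Moves the arm, as the interface text tells. Shifts and turns lie within -1 to 1; 1 stands for 3 cm of shift or 10 degrees of turn. Its arguments: {"type":"object","properties":{"series":{"type":"array","items":{"type":"object","properties":{"x":{"type":"number"},"y":{"type":"number"},"z":{"type":"number"},"wx":{"type":"number"},"wy":{"type":"number"},"wz":{"type":"number"}}}},"grip":{"type":"number"}},"required":["series"]}

```bash
ls; mkdir -p pics; python3 - <<'E'
from bench import *
import cv2,numpy as np,pickle
for n in("scene","top"):
    c=camera(n); cv2.imwrite(f"pics/{n}0.png",c["pixels"]); pickle.dump(c,open(f"pics/{n}0.pkl","wb"))
    print(n,c["fx"],c["fy"],c["cx"],c["cy"]);print(np.round(c["extrinsics"],3).tolist())
o=get_obs();print({k:np.round(v,3).tolist() for k,v in o.items()})
E
```

```text
pics
scene 353.19683669407544 353.19683669407544 257.33365336284857 185.21922587493341
[[-0.06, 0.658, -0.75, 1397.923], [0.998, 0.041, -0.045, 51.999], [0.001, -0.752, -0.659, 839.704], [0.0, 0.0, 0.0, 1.0]]
top 348.98491031219135 348.98491031219135 256.2952707798838 188.9068765611089
[[0.024, -0.999, 0.031, 475.017], [-1.0, -0.025, -0.015, 11.437], [0.016, -0.03, -0.999, 1022.39], [0.0, 0.0, 0.0, 1.0]]
{'time_s': 0.1, 'joint_positions': [-1.373, 0.088, 1.372, -0.0, 1.684, -0.103], 'qd': [-0.001, -0.001, -0.002, -0.001, -0.001, 0.001], 'tau': [0.002, -34.125, -30.33, 0.072, 0.03, -0.0], 'tcp_pos': [162.839, -524.825, 204.416], 'eef_rot': [-0.001, 0.989, 0.15, -0.0], 'wrist_force': [0.375, 1.078, -0.07], 'ft_torque': [0.017, -0.016, -0.032], 'gripper_force': 0.0, 'gripper_width': 1.002}
```

View pics/scene0.png

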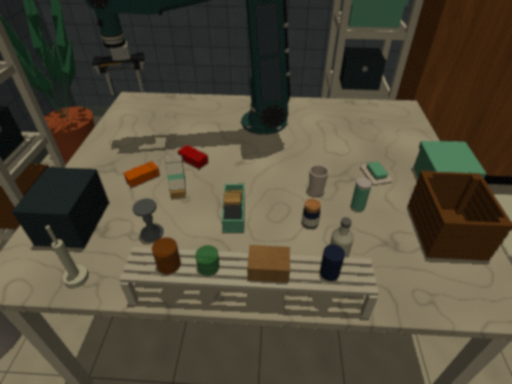

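View pics/top0.png

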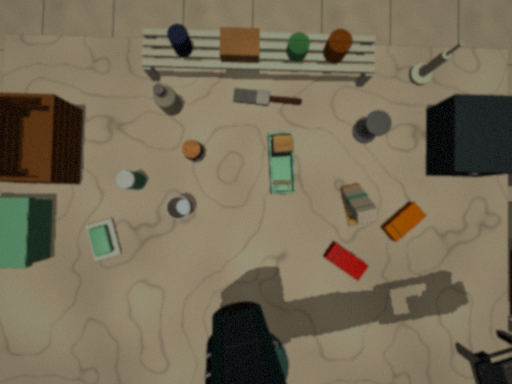

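The scene view shows the box at (233,207), tin on its rack at (177,180), mint jar at (360,195), and orange and red look-alikes at (142,174) and (193,156). In the top view the box is at (282,163), the tin at (357,203) and the mint jar at (130,180). 

Candle candidates (top pixels): mint jar (130,180); green jar on the shelf (298,45); tumbler (180,206); blue jar (193,150). I choose (130,180). 
Tin candidates: white/mint on rack (357,203); orange (405,221); red (346,260). I choose (357,203).

```bash
python3 - <<'E'
import cv2,numpy as np
t=cv2.imread("pics/top0.png");s=cv2.imread("pics/scene0.png")
def cr(im,x,y,w,h): return cv2.resize(im[y:y+h,x:x+w],(w*5,h*5),interpolation=cv2.INTER_CUBIC)
a=np.hstack([cr(t,257,125,50,75),cr(t,330,172,55,75-15).repeat(1,0) if 0 else cr(t,330,165,55,75),cr(t,105,150,50,75)])
b=np.hstack([cr(s,213,175,50,45+15),cr(s,155,145,55,60),cr(s,340,165,50,60)])
m=np.vstack([a,b])[:600+100]
m=cv2.resize(m,(int(m.shape[1]*600/m.shape[0]),600));print(m.shape)
cv2.imwrite("pics/crop0.png",m)
E
```

```text
(600, 688, 3)
```

View pics/crop0.png

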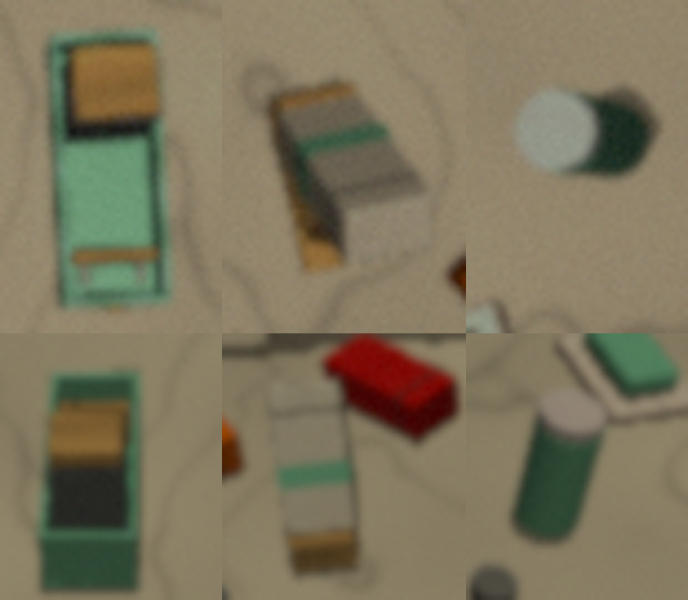

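The crop confirms the choices: mint jar with a silver lid (crop 557,131) and white tin with a mint band, leaning top-towards-robot on the rack (crop 350,170). The box holds the grey jar with its pale lid at the far end (115,85), and the divider is at (115,255). Now I'll measure.

```bash
cat > h.py <<'E'
import cv2,numpy as np
def P(c,uv):
    d=c["extrinsics"][:3,:3]@np.array([(uv[0]-c["cx"])/c["fx"],(uv[1]-c["cy"])/c["fy"],1.]); return c["extrinsics"][:3,3],d/np.linalg.norm(d)
def plane(c,uv,z):
    o,d=P(c,uv); return o+d*(z-o[2])/d[2]
def tri(c1,u1,c2,u2):
    o,d=P(c1,u1);p,e=P(c2,u2)
    A=np.stack([d,-e],1);s=np.linalg.lstsq(A,p-o,rcond=None)[0]
    a=o+d*s[0];b=p+e*s[1]; return (a+b)/2,np.linalg.norm(a-b)
def blob(c,roi,f):
    x,y,w,h=roi;im=c["pixels"][y:y+h,x:x+w]
    im=cv2.resize(im,None,fx=4,fy=4,interpolation=cv2.INTER_CUBIC)
    m=f(cv2.cvtColor(im,cv2.COLOR_BGR2HSV).astype(int)).astype(np.uint8)
    n,l,st,ce=cv2.connectedComponentsWithStats(m)
    k=1+np.argmax(st[1:,4]); m=(l==k).astype(np.uint8)
    ct=max(cv2.findContours(m,0,2)[0],key=cv2.contourArea)
    t=lambda q:(np.asarray(q,float)+.5)/4-.5+[x,y]
    return t(ce[k]),st[k,4]/16,t(ct[:,0]),t(cv2.boxPoints(cv2.minAreaRect(ct)))
E
python3 - <<'E'
import pickle
from h import *
np.set_printoptions(precision=1,suppress=True)
T=pickle.load(open("pics/top0.pkl","rb"));S=pickle.load(open("pics/scene0.pkl","rb"))
for c,pts in((T,[(125,179),(140,180),(115,160),(346,190),(350,196),(370,225),(375,210),(340,200),(365,190),(385,205),(282,145),(282,170),(282,182),(272,170)]),(S,[(364,183),(360,200),(372,200),(175,165),(177,176),(175,180),(180,190),(200,190),(228,225),(228,200),(228,210)])):
    print([cv2.cvtColor(c["pixels"],cv2.COLOR_BGR2HSV)[v,u].tolist() for u,v in pts])
E
```

```text
[[38, 26, 149], [71, 119, 43], [20, 65, 141], [18, 71, 107], [56, 63, 89], [20, 69, 134], [20, 59, 142], [22, 70, 142], [19, 67, 140], [18, 65, 148], [18, 160, 132], [69, 79, 152], [19, 141, 119], [67, 75, 139]]
[[16, 49, 145], [67, 93, 71], [21, 68, 139], [21, 61, 129], [67, 88, 113], [27, 55, 121], [18, 144, 115], [21, 71, 136], [68, 93, 71], [18, 155, 135], [40, 20, 38]]
```

```bash
python3 - <<'E'
import pickle
from h import *
np.set_printoptions(precision=1,suppress=True)
T=pickle.load(open("pics/top0.pkl","rb"));S=pickle.load(open("pics/scene0.pkl","rb"))
for c in(T,S): c["pixels"]=cv2.GaussianBlur(c["pixels"],(3,3),0)
lid=lambda h:(h[...,1]<46)&(h[...,2]>110)
mint=lambda h:(h[...,0]>45)&(h[...,0]<90)&(h[...,1]>50)
wood=lambda h:(h[...,0]<26)&(h[...,1]>105)
a=blob(T,(110,165,35,30),lid);b=blob(S,(350,172,30,22),lambda h:(h[...,1]<57)&(h[...,2]>105))
print("candle lid",a[0],a[1],b[0],b[1],*tri(T,a[0],S,b[0]),plane(T,a[0],105),plane(S,b[0],105))
a=blob(T,(255,122,55,80),mint);print("box top",a[1],a[3].tolist()); print("rim",[plane(T,p,55) for p in a[3]])
b=blob(S,(215,175,40,65),mint);print("box scene",b[1],b[3].tolist())
a=blob(T,(268,130,32,26),wood);b=blob(S,(220,182,28,24),wood)
print("grey lid",a[0],a[1],a[3].tolist(),b[0],b[1],*tri(T,a[0],S,b[0]));print([plane(T,p,110) for p in a[3]])
a=blob(T,(268,174,32,14),wood);print("div",a[0],a[1],a[3].tolist(),[plane(T,p,50) for p in a[3]])
a=blob(T,(335,180,40,30),mint);b=blob(S,(162,165,30,25),mint)
print("band",a[0],a[1],a[3].tolist(),b[0],b[1],b[3].tolist())
v=np.vstack
def up(im,x,y,w,h,k):return cv2.resize(im[y:y+h,x:x+w],(w*k,h*k),interpolation=cv2.INTER_CUBIC)
m=np.hstack([up(T["pixels"],337,178,44,54,9),up(S["pixels"],163,146,30,54,9)]);m=cv2.convertScaleAbs(m,alpha=1.4)
cv2.imwrite("pics/tin1.png",m);print(m.shape)
E
```

```text
candle lid [124.6 178.9] 269.25 [364.  182.4] 117.0625 [521.2 343.4 100.3] 1.8861735825072492 [521.  342.7 105. ] [527.2 340.5 105. ]
box top 927.125 [[266.98879623413086, 132.63931274414062], [292.04370880126953, 131.26644134521484], [295.3982467651367, 192.4867401123047], [270.34333419799805, 193.85961151123047]]
rim [array([662.5, -29.4,  55. ]), array([668.3, -99.3,  55. ]), array([ 497.5, -112.2,   55. ]), array([492. , -42.7,  55. ])]
box scene 510.9375 [[221.15499877929688, 231.83500289916992], [221.87213516235352, 183.0698118209839], [244.16510772705078, 183.39764785766602], [243.44797134399414, 232.16283798217773]]
grey lid [282.2 143.2] 326.0 [[271.53623485565186, 135.44297790527344], [291.2974739074707, 133.56095504760742], [292.97949600219727, 151.2221908569336], [273.21825790405273, 153.1042137145996]] [232.4 197.3] 240.625 [625.3 -68.6 108.1] 1.51553875749926
[array([644.8, -39.2, 110. ]), array([651.1, -91.1, 110. ]), array([604.6, -96.6, 110. ]), array([598.3, -44.7, 110. ])]
div [282.5 182. ] 32.5625 [[274.0653324127197, 181.41314935684204], [291.3579521179199, 180.70732736587524], [291.4413204193115, 182.7498435974121], [274.1487007141113, 183.4556655883789]] [array([527.1, -52.5,  50. ]), array([ 530.3, -100.9,   50. ]), array([ 524.6, -101.2,   50. ]), array([521.4, -52.9,  50. ])]
band [355.  196.8] 88.5 [[343.7775640487671, 198.04485511779785], [362.3129577636719, 187.41425895690918], [366.72227478027344, 195.10229682922363], [348.18688201904297, 205.7328929901123]] [175.6 176.3] 83.125 [[167.00352668762207, 174.62459659576416], [183.38245391845703, 172.75271892547607], [183.9932518005371, 178.09719944000244], [167.61432456970215, 179.96907711029053]]
(486, 666, 3)
```

View pics/tin1.png

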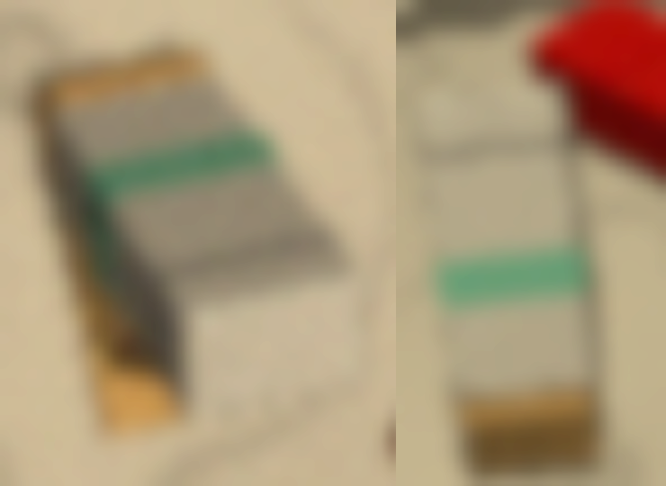

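The zoomed tin view: left panel (top camera) has band ends at about (98,187) and (268,150) and the lid front edge at (187,303)–(350,270). Right panel (scene) has band ends at (441,283) and (584,270) and the groove at y≈150. I'll triangulate these.

```bash
python3 - <<'E'
import pickle
from h import *
np.set_printoptions(precision=1,suppress=True)
T=pickle.load(open("pics/top0.pkl","rb"));S=pickle.load(open("pics/scene0.pkl","rb"))
t=lambda u,v:(337+(u+.5)/9-.5,178+(v+.5)/9-.5); s=lambda u,v:(163+(u-396+.5)/9-.5,146+(v+.5)/9-.5)
def proj(c,X):
    q=np.linalg.inv(c["extrinsics"])@np.append(X,1);return np.array([c["fx"]*q[0]/q[2]+c["cx"],c["fy"]*q[1]/q[2]+c["cy"]])
L,e=tri(T,t(98,187),S,s(584,270));R,f=tri(T,t(268,150),S,s(441,283))
print("band",L,e,R,f,np.linalg.norm(L-R))
gl=tri(T,t(160,265),S,s(573,148));gr=tri(T,t(332,236),S,s(428,156));print("groove",gl,gr)
fl=tri(T,t(60,115),S,s(592,390));fr=tri(T,t(210,82),S,s(455,402));print("foot/rack lip",fl,fr)
print("end face at z=95/117",plane(T,t(187,303),95.4),plane(T,t(350,270),95.4),plane(T,t(190,415),95.4),plane(T,t(360,390),95.4))
for n,a,b in(("band",L,R),("groove",gl[0],gr[0]),("foot",fl[0],fr[0])):
    d=a-b; print(n,"yaw of x axis",np.degrees(np.arctan2(-d[0],d[1])),(a+b)/2)
E
```

```text
band [ 484.8 -254.8   67.4] 1.313189324157303 [ 497.3 -306.4   68.8] 1.4179435470898112 53.12304391622731
groove (array([ 461.9, -260.2,  108.4]), np.float64(2.1905506178423497)) (array([ 471.6, -311.6,  109.4]), np.float64(0.4213727468258028))
foot/rack lip (array([ 507.7, -252.9,   27. ]), np.float64(0.06484035201965056)) (array([ 519.5, -301.6,   28.4]), np.float64(2.5811412275827386))
end face at z=95/117 [ 450.7 -273.4   95.4] [ 461.6 -321.8   95.4] [ 417.7 -274.8   95.4] [ 426.2 -325.3   95.4]
band yaw of x axis 13.666454946186791 [ 491.  -280.6   68.1]
groove yaw of x axis 10.789642989466044 [ 466.8 -285.9  108.9]
foot yaw of x axis 13.604589286047709 [ 513.6 -277.3   27.7]
```

Box centre is (580,-71) with yaw ≈ 4.4°. The candle is at (521,343) with its lid at z≈100–105. The tin has yaw ≈ 12.5° and leans ≈ 0.6 rad. Candle first.

Emit:
carry_out(grip=1, series=[{"x":0.4,"y":1,"z":0.05,"wz":-0.107},{"x":0.4,"y":1,"z":0.05,"wz":-0.107},{"x":0.4,"y":1,"z":0.05,"wz":-0.107},{"x":0.4,"y":1,"z":0.05,"wz":-0.107},{"x":0.4,"y":1,"z":0.05,"wz":-0.107},{"x":0.4,"y":1,"z":0.05,"wz":-0.107},{"x":0.4,"y":1,"z":0.05,"wz":-0.107},{"x":0.4,"y":1,"z":0.05,"wz":-0.107},{"x":0.4,"y":1,"z":0.05,"wz":-0.107},{"x":0.4,"y":1,"z":0.05,"wz":-0.107},{"x":0.4,"y":1,"z":0.05,"wz":-0.107},{"x":0.4,"y":1,"z":0.05,"wz":-0.107}])

```text
schema error: expected keys x, y, z, wx, wy, wz
```

All keys are required.

Emit:
carry_out(grip=1, series=[{"x":0.4,"y":1,"z":0.05,"wx":0,"wy":0,"wz":-0.107},{"x":0.4,"y":1,"z":0.05,"wx":0,"wy":0,"wz":-0.107},{"x":0.4,"y":1,"z":0.05,"wx":0,"wy":0,"wz":-0.107},{"x":0.4,"y":1,"z":0.05,"wx":0,"wy":0,"wz":-0.107},{"x":0.4,"y":1,"z":0.05,"wx":0,"wy":0,"wz":-0.107},{"x":0.4,"y":1,"z":0.05,"wx":0,"wy":0,"wz":-0.107},{"x":0.4,"y":1,"z":0.05,"wx":0,"wy":0,"wz":-0.107},{"x":0.4,"y":1,"z":0.05,"wx":0,"wy":0,"wz":-0.107},{"x":0.4,"y":1,"z":0.05,"wx":0,"wy":0,"wz":-0.107},{"x":0.4,"y":1,"z":0.05,"wx":0,"wy":0,"wz":-0.107},{"x":0.4,"y":1,"z":0.05,"wx":0,"wy":0,"wz":-0.107},{"x":0.4,"y":1,"z":0.05,"wx":0,"wy":0,"wz":-0.107}])

```text
time_s: 1.6
tcp_pos: [307.0, -164.2, 223.1]
eef_rot: [-0.0, 0.999, 0.038, -0.0]
wrist_force: [0.2, -0.3, 0.1]
gripper_width: 1.005
gripper_force: 0.0
```

Emit:
carry_out(series=[{"x":0.42,"y":1,"z":0,"wx":0,"wy":0,"wz":0},{"x":0.42,"y":1,"z":0,"wx":0,"wy":0,"wz":0},{"x":0.42,"y":1,"z":0,"wx":0,"wy":0,"wz":0},{"x":0.42,"y":1,"z":0,"wx":0,"wy":0,"wz":0},{"x":0.42,"y":1,"z":0,"wx":0,"wy":0,"wz":0},{"x":0.42,"y":1,"z":0,"wx":0,"wy":0,"wz":0},{"x":0.42,"y":1,"z":0,"wx":0,"wy":0,"wz":0},{"x":0.42,"y":1,"z":0,"wx":0,"wy":0,"wz":0},{"x":0.42,"y":1,"z":0,"wx":0,"wy":0,"wz":0},{"x":0.42,"y":1,"z":0,"wx":0,"wy":0,"wz":0},{"x":0.42,"y":1,"z":0,"wx":0,"wy":0,"wz":0},{"x":0.42,"y":1,"z":0,"wx":0,"wy":0,"wz":0}])

```text
time_s: 3.1
tcp_pos: [458.2, 195.6, 222.9]
eef_rot: [0.0, 0.999, 0.038, -0.001]
wrist_force: [-0.1, -0.3, -0.2]
gripper_width: 1.0
gripper_force: 0.0
```

Emit:
carry_out(series=[{"x":0.42,"y":0.98,"z":0,"wx":0,"wy":0,"wz":0},{"x":0.42,"y":0.98,"z":0,"wx":0,"wy":0,"wz":0},{"x":0.42,"y":0.98,"z":0,"wx":0,"wy":0,"wz":0},{"x":0.42,"y":0.98,"z":0,"wx":0,"wy":0,"wz":0},{"x":0.42,"y":0.98,"z":0,"wx":0,"wy":0,"wz":0},{"x":0,"y":0,"z":-0.5,"wx":0,"wy":0,"wz":0},{"x":0,"y":0,"z":-1,"wx":0,"wy":0,"wz":0},{"x":0,"y":0,"z":-1,"wx":0,"wy":0,"wz":0}])

```text
time_s: 4.1
tcp_pos: [520.4, 340.4, 146.6]
eef_rot: [0.001, 0.999, 0.038, -0.001]
wrist_force: [0.3, 0.0, 0.6]
gripper_width: 1.0
gripper_force: 0.0
```

Emit:
carry_out(series=[{"x":0.02,"y":0.08,"z":-0.94,"wx":0,"wy":0,"wz":0},{"x":0,"y":0,"z":-0.94,"wx":0,"wy":0,"wz":0},{"x":0,"y":0,"z":-0.94,"wx":0,"wy":0,"wz":0},{"x":0,"y":0,"z":0,"wx":0,"wy":0,"wz":0}])

```text
time_s: 4.6
tcp_pos: [518.8, 341.5, 59.8]
eef_rot: [0.002, 0.999, 0.038, -0.004]
wrist_force: [0.1, -0.3, 0.6]
gripper_width: 0.997
gripper_force: 0.0
```

Emit:
carry_out(grip=-1, series=[{"x":0,"y":0,"z":0,"wx":0,"wy":0,"wz":0},{"x":0,"y":0,"z":0,"wx":0,"wy":0,"wz":0},{"x":0,"y":0,"z":0,"wx":0,"wy":0,"wz":0},{"x":0,"y":0,"z":0,"wx":0,"wy":0,"wz":0},{"x":0,"y":0,"z":0,"wx":0,"wy":0,"wz":0},{"x":0,"y":0,"z":0,"wx":0,"wy":0,"wz":0}])

```text
time_s: 5.35
tcp_pos: [522.0, 343.9, 64.2]
eef_rot: [0.0, 0.999, 0.038, 0.0]
wrist_force: [1.1, -0.5, 0.5]
gripper_width: 0.524
gripper_force: 29.9
```

Emit:
carry_out(series=[{"x":0,"y":0,"z":0.5,"wx":0,"wy":0,"wz":0},{"x":0,"y":0,"z":1,"wx":0,"wy":0,"wz":0},{"x":0,"y":0,"z":1,"wx":0,"wy":0,"wz":0},{"x":0,"y":0,"z":1,"wx":0,"wy":0,"wz":0},{"x":0,"y":0,"z":1,"wx":0,"wy":0,"wz":0},{"x":0,"y":-0.5,"z":0.5,"wx":0,"wy":0,"wz":0},{"x":0.11,"y":-1,"z":0,"wx":0,"wy":0,"wz":0},{"x":0.11,"y":-1,"z":0,"wx":0,"wy":0,"wz":0},{"x":0.11,"y":-1,"z":0,"wx":0,"wy":0,"wz":0},{"x":0.11,"y":-1,"z":0,"wx":0,"wy":0,"wz":0},{"x":0.11,"y":-1,"z":0,"wx":0,"wy":0,"wz":0},{"x":0.11,"y":-1,"z":0,"wx":0,"wy":0,"wz":0}])

```text
time_s: 6.85
tcp_pos: [540.9, 147.1, 213.2]
eef_rot: [0.0, 0.999, 0.038, -0.001]
wrist_force: [0.0, -0.4, -2.0]
gripper_width: 0.527
gripper_force: 29.9
```

Emit:
carry_out(series=[{"x":0.11,"y":-1,"z":0,"wx":0,"wy":0,"wz":0},{"x":0.11,"y":-1,"z":0,"wx":0,"wy":0,"wz":0},{"x":0.11,"y":-1,"z":0,"wx":0,"wy":0,"wz":0},{"x":0.11,"y":-1,"z":0,"wx":0,"wy":0,"wz":0},{"x":0.11,"y":-1,"z":0,"wx":0,"wy":0,"wz":0},{"x":0.11,"y":-1,"z":0,"wx":0,"wy":0,"wz":0},{"x":0.1,"y":-0.8,"z":0,"wx":0,"wy":0,"wz":0},{"x":0.05,"y":-0.5,"z":0,"wx":0,"wy":0,"wz":0},{"x":0,"y":0,"z":0,"wx":0,"wy":0,"wz":0},{"x":0,"y":0,"z":0,"wx":0,"wy":0,"wz":0}])

```text
time_s: 8.1
tcp_pos: [565.6, -69.2, 213.8]
eef_rot: [-0.0, 0.999, 0.039, -0.0]
wrist_force: [-0.3, -0.1, -2.7]
gripper_width: 0.526
gripper_force: 29.9
```

Emit:
carry_out(series=[{"x":0,"y":-0.09,"z":-1,"wx":0,"wy":0,"wz":0},{"x":0,"y":0,"z":-1,"wx":0,"wy":0,"wz":0},{"x":0,"y":0,"z":-0.8,"wx":0,"wy":0,"wz":0},{"x":0,"y":0,"z":-0.4,"wx":0,"wy":0,"wz":0},{"x":0,"y":0,"z":-0.4,"wx":0,"wy":0,"wz":0},{"x":0,"y":0,"z":-0.4,"wx":0,"wy":0,"wz":0},{"x":0,"y":0,"z":0,"wx":0,"wy":0,"wz":0}])

```text
time_s: 8.98
tcp_pos: [565.3, -72.4, 93.0]
eef_rot: [-0.0, 0.999, 0.038, -0.001]
wrist_force: [0.2, 0.1, -2.4]
gripper_width: 0.525
gripper_force: 29.9
```

```bash
python3 - <<'E'
from bench import *
import cv2,pickle,numpy as np
cs=[camera("top"),camera("scene")];pickle.dump(cs,open("pics/c1.pkl","wb"))
up=lambda im,x,y,w,h,k:cv2.resize(im[y:y+h,x:x+w],(w*k,h*k),interpolation=cv2.INTER_CUBIC)
m=np.hstack([up(cs[0]["pixels"],250,120,60,90,6),up(cs[1]["pixels"],205,150,60,90,6)]);cv2.imwrite("pics/c1.png",cv2.convertScaleAbs(m,alpha=1.4))
E
```

```text
(no output)
```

View pics/c1.png

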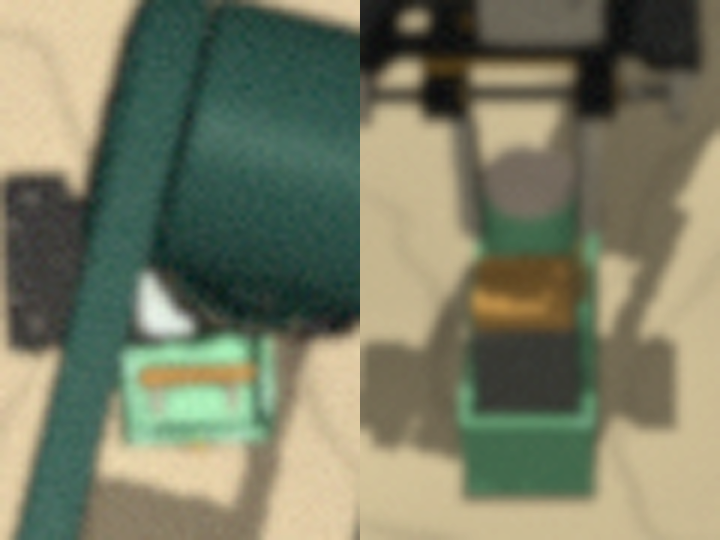

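Scene panel: the candle (lid at 527,182) is centred behind the grey jar, between the box walls, with no contact. I'll lower it to the floor.

Emit:
carry_out(series=[{"x":0,"y":0,"z":-0.4,"wx":0,"wy":0,"wz":0},{"x":0,"y":0,"z":-0.3,"wx":0,"wy":0,"wz":0},{"x":0,"y":0,"z":0,"wx":0,"wy":0,"wz":0},{"x":0,"y":0,"z":0,"wx":0,"wy":0,"wz":0}])

```text
time_s: 9.57
tcp_pos: [565.9, -72.6, 72.8]
eef_rot: [0.0, 0.999, 0.038, -0.0]
wrist_force: [-0.2, -0.1, -1.0]
gripper_width: 0.529
gripper_force: 29.9
```

Emit:
carry_out(series=[{"x":0.13,"y":0.01,"z":0,"wx":0,"wy":0,"wz":0},{"x":0.13,"y":0.01,"z":0,"wx":0,"wy":0,"wz":0},{"x":0.13,"y":0.01,"z":0,"wx":0,"wy":0,"wz":0},{"x":0.13,"y":0.01,"z":0,"wx":0,"wy":0,"wz":0},{"x":0.13,"y":0.01,"z":0,"wx":0,"wy":0,"wz":0}])

```text
time_s: 10.2
tcp_pos: [585.0, -71.1, 72.8]
eef_rot: [-0.0, 0.999, 0.038, -0.001]
wrist_force: [-2.6, 0.4, -1.8]
gripper_width: 0.526
gripper_force: 29.9
```

Emit:
carry_out(series=[{"x":0.07,"y":0.006,"z":0,"wx":0,"wy":0,"wz":0},{"x":0.07,"y":0.006,"z":0,"wx":0,"wy":0,"wz":0},{"x":0,"y":0,"z":0,"wx":0,"wy":0,"wz":0}])

```text
time_s: 10.58
tcp_pos: [589.7, -70.7, 72.7]
eef_rot: [0.0, 0.999, 0.038, 0.0]
wrist_force: [-2.2, -0.0, -2.0]
gripper_width: 0.525
gripper_force: 29.9
```

Pushing the grey jar at about 2 N. Continue in 1–2 mm steps until the wall resists.

Emit:
carry_out(series=[{"x":0.05,"y":0.004,"z":0,"wx":0,"wy":0,"wz":0},{"x":0,"y":0,"z":0,"wx":0,"wy":0,"wz":0}])

```text
time_s: 10.82
tcp_pos: [591.1, -70.7, 72.7]
eef_rot: [0.0, 0.999, 0.038, 0.0]
wrist_force: [-1.9, 0.1, -2.6]
gripper_width: 0.527
gripper_force: 29.9
```

Emit:
carry_out(series=[{"x":0.05,"y":0.004,"z":0,"wx":0,"wy":0,"wz":0},{"x":0,"y":0,"z":0,"wx":0,"wy":0,"wz":0}])

```text
time_s: 11.08
tcp_pos: [591.5, -71.1, 72.8]
eef_rot: [0.001, 0.999, 0.038, -0.001]
wrist_force: [-4.3, -1.9, -0.8]
gripper_width: 0.52
gripper_force: 29.9
```

Wall contact (Δ force −4 N). I'll ease off and lower to the floor.

Emit:
carry_out(series=[{"x":-0.04,"y":0,"z":-0.06,"wx":0,"wy":0,"wz":0},{"x":0,"y":0,"z":-0.04,"wx":0,"wy":0,"wz":0},{"x":0,"y":0,"z":0,"wx":0,"wy":0,"wz":0}])

```text
time_s: 11.45
tcp_pos: [591.4, -70.6, 69.8]
eef_rot: [0.0, 0.999, 0.038, 0.0]
wrist_force: [-2.9, -0.3, -1.3]
gripper_width: 0.523
gripper_force: 29.9
```

Emit:
carry_out(series=[{"x":0,"y":0,"z":-0.04,"wx":0,"wy":0,"wz":0},{"x":0,"y":0,"z":0,"wx":0,"wy":0,"wz":0}])

```text
time_s: 11.7
tcp_pos: [591.4, -70.5, 69.3]
eef_rot: [0.0, 0.999, 0.038, 0.0]
wrist_force: [-5.2, 0.2, 3.0]
gripper_width: 0.527
gripper_force: 29.9
```

Emit:
carry_out(grip=1, series=[{"x":0,"y":0,"z":0,"wx":0,"wy":0,"wz":0},{"x":0,"y":0,"z":0,"wx":0,"wy":0,"wz":0},{"x":0,"y":0,"z":0,"wx":0,"wy":0,"wz":0},{"x":0,"y":0,"z":0,"wx":0,"wy":0,"wz":0},{"x":0,"y":0,"z":0.5,"wx":0,"wy":0,"wz":0},{"x":0,"y":0,"z":1,"wx":0,"wy":0,"wz":0},{"x":0,"y":0,"z":1,"wx":0,"wy":0,"wz":0},{"x":0,"y":0,"z":1,"wx":0,"wy":0,"wz":0},{"x":0,"y":0,"z":1,"wx":0,"wy":0,"wz":0}])

```text
time_s: 12.82
tcp_pos: [591.6, -70.6, 206.2]
eef_rot: [0.0, 0.999, 0.038, 0.001]
wrist_force: [-0.1, 0.1, 0.4]
gripper_width: 1.002
gripper_force: 0.0
```

Emit:
carry_out(series=[{"x":-0.74,"y":-0.95,"z":0,"wx":0,"wy":0,"wz":0.405},{"x":-0.74,"y":-0.95,"z":0,"wx":0,"wy":0,"wz":0.405},{"x":-0.74,"y":-0.95,"z":0,"wx":0.185,"wy":-0.84,"wz":0},{"x":-0.74,"y":-0.95,"z":0,"wx":0.185,"wy":-0.84,"wz":0},{"x":-0.74,"y":-0.95,"z":0,"wx":0.185,"wy":-0.84,"wz":0},{"x":-0.74,"y":-0.95,"z":0,"wx":0.185,"wy":-0.84,"wz":0},{"x":-0.74,"y":-0.95,"z":-0.5,"wx":0,"wy":0,"wz":0},{"x":-0.74,"y":-0.95,"z":-0.5,"wx":0,"wy":0,"wz":0},{"x":0,"y":0,"z":-0.98,"wx":0,"wy":0,"wz":0},{"x":0,"y":0,"z":0,"wx":0,"wy":0,"wz":0}])

```text
time_s: 14.08
tcp_pos: [412.8, -297.8, 143.0]
eef_rot: [-0.033, 0.95, 0.103, 0.293]
wrist_force: [0.5, 0.5, -0.8]
gripper_width: 0.998
gripper_force: 0.0
```

```bash
python3 - <<'E'
from bench import *
from h import *
import pickle
from scipy.spatial.transform import Rotation as R
np.set_printoptions(precision=3,suppress=True)
o=get_obs();q=o["eef_rot"];r=R.from_quat([q[1],q[2],q[3],q[0]]).as_matrix();print(np.array(o["tcp_pos"]),r[:,1],r[:,2])
cs=[camera("top"),camera("scene")];pickle.dump(cs,open("pics/c2.pkl","wb"))
up=lambda im,x,y,w,h,k:cv2.resize(im[y:y+h,x:x+w],(w*k,h*k),interpolation=cv2.INTER_CUBIC)
m=np.hstack([up(cs[0]["pixels"],255,120,55,80,7),up(cs[1]["pixels"],145,130,50,80,7)]);cv2.imwrite("pics/c2.png",cv2.convertScaleAbs(m,alpha=1.4))
E
```

```text
[ 412.785 -297.843  142.984] [ 0.215 -0.977 -0.003] [ 0.55   0.124 -0.826]
```

View pics/c2.png

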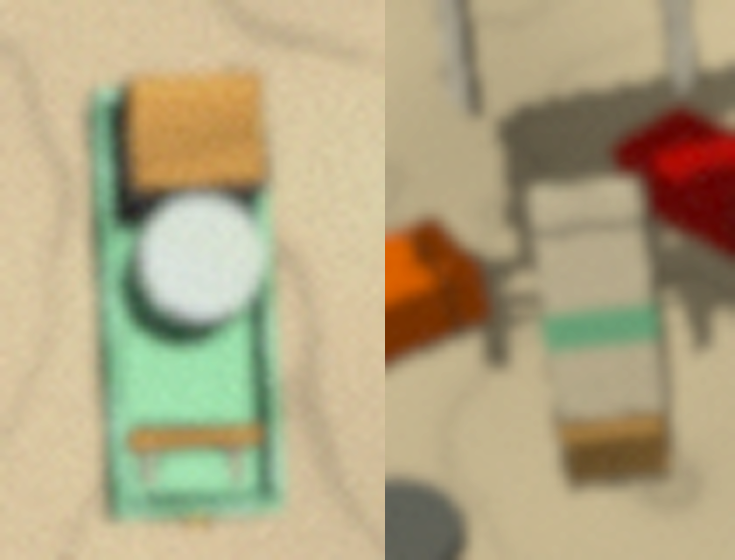

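The candle (lid at 197,258) stands flush against the grey jar, which is at the far wall; the fingers straddle the tin in the scene panel (tips at 460 and 682, tin top at 588). Approach along the tin axis.

Emit:
carry_out(series=[{"x":0.43,"y":0.094,"z":-0.588,"wx":0,"wy":0,"wz":0},{"x":0.43,"y":0.094,"z":-0.588,"wx":0,"wy":0,"wz":0},{"x":0.43,"y":0.094,"z":-0.588,"wx":0,"wy":0,"wz":0},{"x":0.43,"y":0.094,"z":-0.588,"wx":0,"wy":0,"wz":0},{"x":0,"y":0,"z":0,"wx":0,"wy":0,"wz":0},{"x":0,"y":0,"z":0,"wx":0,"wy":0,"wz":0}])

```text
time_s: 14.92
tcp_pos: [466.0, -287.8, 75.6]
eef_rot: [-0.031, 0.949, 0.105, 0.295]
wrist_force: [0.1, -0.0, -0.0]
gripper_width: 0.999
gripper_force: 0.0
```

Emit:
carry_out(grip=-1, series=[{"x":0,"y":0,"z":0,"wx":0,"wy":0,"wz":0},{"x":0,"y":0,"z":0,"wx":0,"wy":0,"wz":0},{"x":0,"y":0,"z":0,"wx":0,"wy":0,"wz":0},{"x":0,"y":0,"z":0,"wx":0,"wy":0,"wz":0},{"x":0,"y":0,"z":0,"wx":0,"wy":0,"wz":0},{"x":0,"y":0,"z":0,"wx":0,"wy":0,"wz":0}])

```text
time_s: 15.68
tcp_pos: [465.1, -286.7, 73.8]
eef_rot: [-0.032, 0.95, 0.104, 0.294]
wrist_force: [-5.0, 1.2, 4.7]
gripper_width: 0.577
gripper_force: 29.9
```

Emit:
carry_out(series=[{"x":0,"y":0,"z":0.3,"wx":0,"wy":0,"wz":0},{"x":0,"y":0,"z":0.7,"wx":0,"wy":0,"wz":0},{"x":0,"y":0,"z":1,"wx":0,"wy":0,"wz":0},{"x":0,"y":0,"z":1,"wx":0,"wy":0,"wz":0},{"x":0,"y":0,"z":1,"wx":0,"wy":0,"wz":-0.4},{"x":0,"y":0,"z":1,"wx":0,"wy":0,"wz":-0.41},{"x":0,"y":0,"z":0,"wx":0,"wy":0,"wz":0},{"x":0,"y":0,"z":0,"wx":0,"wy":0,"wz":0}])

```text
time_s: 16.68
tcp_pos: [464.8, -286.9, 222.0]
eef_rot: [-0.012, 0.955, 0.037, 0.295]
wrist_force: [0.3, 0.1, -2.7]
gripper_width: 0.573
gripper_force: 29.9
```

```bash
python3 - <<'E'
from bench import *
from h import *
import pickle
from scipy.spatial.transform import Rotation as R
np.set_printoptions(precision=3,suppress=True)
o=get_obs();q=o["eef_rot"];r=R.from_quat([q[1],q[2],q[3],q[0]]).as_matrix();t=np.array(o["tcp_pos"]);print(t,r[:,0],r[:,1],r[:,2])
cs=[camera("top"),camera("scene")];pickle.dump((cs,t,r),open("pics/c3.pkl","wb"))
c=cs[1];X=np.linalg.inv(c["extrinsics"])@np.append(t,1);u,v=int(c["fx"]*X[0]/X[2]+c["cx"]),int(c["fy"]*X[1]/X[2]+c["cy"]);print(u-25,v-35)
cv2.imwrite("pics/c3.png",cv2.convertScaleAbs(cv2.resize(c["pixels"][v-35:v+40,u-25:u+25],None,fx=8,fy=8,interpolation=cv2.INTER_CUBIC),alpha=1.4))
E
```

```text
[ 464.822 -286.884  221.971] [0.824 0.063 0.563] [ 0.077 -0.997 -0.001] [ 0.562  0.044 -0.826]
143 98
```

View pics/c3.png

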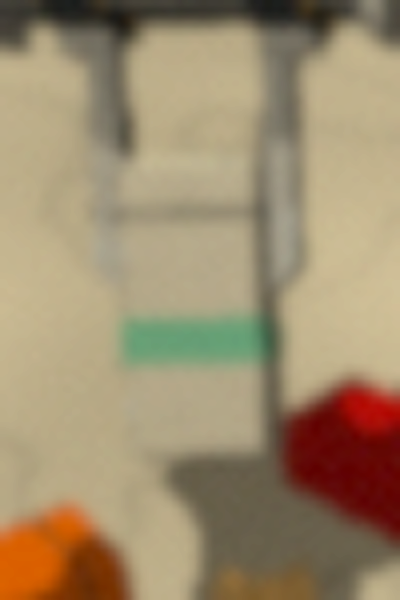

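The lifted tin: band at crop y≈341, groove at y≈211, lower front edge at y≈455 (mid x≈197), finger tips at y≈278. Cast rays onto its front plane.

```bash
python3 - <<'E'
import pickle
from h import *
np.set_printoptions(precision=1,suppress=True)
cs,t,r=pickle.load(open("pics/c3.pkl","rb"));c=cs[1]
for n,u,v in(("foot",197,455),("band",197,341),("groove",190,211),("top",188,152)):
    o,d=P(c,(143+(u+.5)/8-.5,98+(v+.5)/8-.5)); p0=t+20*r[:,0]; X=o+d*((p0-o)@r[:,0])/(d@r[:,0]); print(n,(X-t)@r)
E
```

```text
foot [20.   1.7 64.8]
band [20.  -0.1 20.3]
groove [ 20.    0.6 -29.8]
top [ 20.    0.4 -52.4]
```

Emit:
carry_out(series=[{"x":0.2,"y":1,"z":0,"wx":0,"wy":0,"wz":0},{"x":0.2,"y":1,"z":0,"wx":0,"wy":0,"wz":0},{"x":0.2,"y":1,"z":0,"wx":0,"wy":0,"wz":0},{"x":0.2,"y":1,"z":0,"wx":0,"wy":0,"wz":0},{"x":0.2,"y":1,"z":0,"wx":0,"wy":0,"wz":0},{"x":0.2,"y":1,"z":0,"wx":0,"wy":0,"wz":0},{"x":0.2,"y":1,"z":0,"wx":0,"wy":0,"wz":0},{"x":0,"y":0,"z":-0.7,"wx":0,"wy":0,"wz":0},{"x":0,"y":0,"z":0,"wx":0,"wy":0,"wz":0},{"x":0,"y":0,"z":0,"wx":0,"wy":0,"wz":0}])

```text
time_s: 18.02
tcp_pos: [507.3, -77.5, 202.2]
eef_rot: [-0.011, 0.955, 0.036, 0.295]
wrist_force: [0.4, -0.5, -1.3]
gripper_width: 0.574
gripper_force: 29.9
```

```bash
python3 - <<'E'
from bench import *
from h import *
import pickle
from scipy.spatial.transform import Rotation as R
np.set_printoptions(precision=2,suppress=True)
T=pickle.load(open("pics/top0.pkl","rb"));c2=pickle.load(open("pics/c2.pkl","rb"));S=c2[1]
c=T["extrinsics"]
mint=lambda h:(h[...,0]>45)&(h[...,0]<90)&(h[...,1]>50)
# far wall outer edge in scene (rim corners)
b=blob(S,(215,175,40,65),mint);ct=b[2]
for v in(216,219,222):
    k=ct[abs(ct[:,1]-v)<.5];print("scene rim row",v,k[:,0].min(),k[:,0].max(),plane(S,(k[:,0].min(),v),55)[:2],plane(S,(k[:,0].max(),v),55)[:2])
lid=blob(c2[0],(268,140,30,35),lambda h:(h[...,1]<46)&(h[...,2]>110))
print("candle lid now",lid[0],lid[1],plane(c2[0],lid[0],110))
a=blob(c2[0],(255,122,55,80),mint);r=a[3]
print("rim ctr",plane(c2[0],r.mean(0),55))
o=get_obs();q=o["eef_rot"];print(np.array(o["tcp_pos"]),R.from_quat([q[1],q[2],q[3],q[0]]).as_matrix())
cs=[camera("top"),camera("scene")];pickle.dump(cs,open("pics/c4.pkl","wb"))
cv2.imwrite("pics/c4.png",cv2.convertScaleAbs(cv2.resize(cs[1]["pixels"][120:240,195:275],None,fx=5,fy=5,interpolation=cv2.INTER_CUBIC),alpha=1.4))
E
```

```text
scene rim row 216 221.625 240.375 [ 654.44 -101.64] [650.92 -44.3 ]
scene rim row 219 226.625 238.125 [666.   -84.77] [663.86 -49.91]
scene rim row 222 221.875 243.375 [679.16 -97.5 ] [675.19 -32.88]
candle lid now [283.64 156.38] 273.1875 [590.36 -72.28 110.  ]
rim ctr [578.07 -71.22  55.  ]
[507.29 -77.52 202.19] [[ 0.82  0.08  0.56]
 [ 0.06 -1.    0.04]
 [ 0.56 -0.   -0.83]]
```

View pics/c4.png

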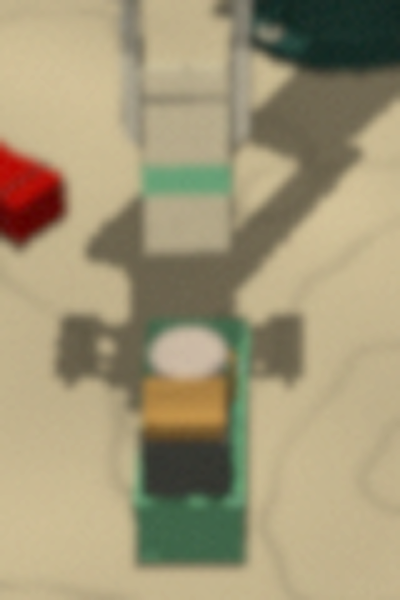

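The tin (band mid at 187,180) hangs over the box in line with it; the candle's lid (188,352) and the grey jar are in a row. I'll descend to just above the divider, short of the candle.

Emit:
carry_out(series=[{"x":0,"y":0.035,"z":-0.9,"wx":0,"wy":0,"wz":0},{"x":0,"y":0,"z":-0.9,"wx":0,"wy":0,"wz":0},{"x":0,"y":0,"z":-0.7,"wx":0,"wy":0,"wz":0},{"x":0,"y":0,"z":0,"wx":0,"wy":0,"wz":0},{"x":0,"y":0,"z":0,"wx":0,"wy":0,"wz":0}])

```text
time_s: 18.75
tcp_pos: [508.2, -76.9, 129.6]
eef_rot: [-0.01, 0.954, 0.036, 0.297]
wrist_force: [-0.1, 0.7, -2.1]
gripper_width: 0.573
gripper_force: 29.9
```

Emit:
carry_out(series=[{"x":0.08,"y":0.006,"z":0,"wx":0,"wy":0,"wz":0},{"x":0,"y":0,"z":0,"wx":0,"wy":0,"wz":0}])

```text
time_s: 19.0
tcp_pos: [510.5, -76.3, 129.1]
eef_rot: [-0.011, 0.954, 0.037, 0.296]
wrist_force: [0.2, 0.3, -2.3]
gripper_width: 0.57
gripper_force: 29.9
```

Emit:
carry_out(series=[{"x":0.05,"y":0.004,"z":0,"wx":0,"wy":0,"wz":0},{"x":0,"y":0,"z":0,"wx":0,"wy":0,"wz":0}])

```text
time_s: 19.25
tcp_pos: [511.4, -75.8, 127.9]
eef_rot: [-0.011, 0.955, 0.037, 0.296]
wrist_force: [-0.2, -0.9, -3.3]
gripper_width: 0.572
gripper_force: 29.9
```

Emit:
carry_out(series=[{"x":0.05,"y":0.004,"z":0,"wx":0,"wy":0,"wz":0},{"x":0,"y":0,"z":0,"wx":0,"wy":0,"wz":0}])

```text
time_s: 19.5
tcp_pos: [512.6, -75.7, 127.6]
eef_rot: [-0.011, 0.955, 0.037, 0.295]
wrist_force: [-1.1, -0.7, -1.8]
gripper_width: 0.573
gripper_force: 29.9
```

Emit:
carry_out(series=[{"x":0.05,"y":0.004,"z":0,"wx":0,"wy":0,"wz":0},{"x":0,"y":0,"z":0,"wx":0,"wy":0,"wz":0}])

```text
time_s: 19.75
tcp_pos: [513.6, -75.9, 127.6]
eef_rot: [-0.011, 0.955, 0.037, 0.295]
wrist_force: [-6.1, -0.5, 1.8]
gripper_width: 0.574
gripper_force: 30.0
```

Emit:
carry_out(series=[{"x":0.05,"y":0.004,"z":0,"wx":0,"wy":0,"wz":0},{"x":0,"y":0,"z":0,"wx":0,"wy":0,"wz":0}])

```text
time_s: 20.0
tcp_pos: [514.2, -75.9, 127.5]
eef_rot: [-0.01, 0.955, 0.037, 0.294]
wrist_force: [-14.7, -1.6, 6.8]
gripper_width: 0.578
gripper_force: 30.0
```

Contact with the candle at x≈513. Back off 2 mm, then descend.

Emit:
carry_out(series=[{"x":-0.07,"y":-0.003,"z":0,"wx":0,"wy":0,"wz":0},{"x":0,"y":0,"z":-0.15,"wx":0,"wy":0,"wz":0},{"x":0,"y":0,"z":-0.15,"wx":0,"wy":0,"wz":0},{"x":0,"y":0,"z":0,"wx":0,"wy":0,"wz":0}])

```text
time_s: 20.5
tcp_pos: [513.3, -75.5, 117.9]
eef_rot: [-0.011, 0.955, 0.037, 0.295]
wrist_force: [-2.1, -0.1, -2.3]
gripper_width: 0.57
gripper_force: 30.0
```

Emit:
carry_out(series=[{"x":0,"y":0,"z":-0.1,"wx":0,"wy":0,"wz":0},{"x":0,"y":0,"z":-0.1,"wx":0,"wy":0,"wz":0},{"x":0,"y":0,"z":0,"wx":0,"wy":0,"wz":0}])

```text
time_s: 20.88
tcp_pos: [513.4, -75.6, 112.3]
eef_rot: [-0.011, 0.955, 0.037, 0.295]
wrist_force: [-3.4, 0.7, -1.1]
gripper_width: 0.575
gripper_force: 30.0
```

Emit:
carry_out(series=[{"x":0,"y":0,"z":-0.1,"wx":0,"wy":0,"wz":0},{"x":0,"y":0,"z":-0.1,"wx":0,"wy":0,"wz":0},{"x":0,"y":0,"z":0,"wx":0,"wy":0,"wz":0}])

```text
time_s: 21.25
tcp_pos: [513.5, -75.7, 106.6]
eef_rot: [-0.011, 0.955, 0.037, 0.295]
wrist_force: [-4.5, -0.9, -0.5]
gripper_width: 0.574
gripper_force: 30.0
```

Emit:
carry_out(series=[{"x":0,"y":0,"z":-0.1,"wx":0,"wy":0,"wz":0},{"x":0,"y":0,"z":-0.1,"wx":0,"wy":0,"wz":0},{"x":0,"y":0,"z":0,"wx":0,"wy":0,"wz":0}])

```text
time_s: 21.62
tcp_pos: [514.1, -76.1, 103.7]
eef_rot: [-0.01, 0.954, 0.037, 0.297]
wrist_force: [-17.2, -0.9, 12.9]
gripper_width: 0.571
gripper_force: 30.0
```

The candle side is pressing (−17 N), so I'll ease back towards the divider.

Emit:
carry_out(series=[{"x":-0.04,"y":-0.003,"z":0.05,"wx":0,"wy":0,"wz":0},{"x":-0.04,"y":-0.003,"z":0,"wx":0,"wy":0,"wz":0},{"x":0,"y":0,"z":0,"wx":0,"wy":0,"wz":0}])

```text
time_s: 22.0
tcp_pos: [512.7, -76.2, 103.7]
eef_rot: [-0.01, 0.954, 0.036, 0.297]
wrist_force: [2.4, -0.9, 1.0]
gripper_width: 0.574
gripper_force: 30.0
```

Emit:
carry_out(series=[{"x":0,"y":0,"z":-0.1,"wx":0,"wy":0,"wz":0},{"x":0,"y":0,"z":0,"wx":0,"wy":0,"wz":0},{"x":0,"y":0,"z":0,"wx":0,"wy":0,"wz":0}])

```text
time_s: 22.38
tcp_pos: [512.9, -76.3, 101.5]
eef_rot: [-0.01, 0.954, 0.036, 0.298]
wrist_force: [1.1, -0.0, 4.9]
gripper_width: 0.574
gripper_force: 30.0
```

```bash
python3 - <<'E'
from bench import *
import cv2,numpy as np,pickle
cs=[camera("top"),camera("scene")];pickle.dump(cs,open("pics/c5.pkl","wb"))
up=lambda im,x,y,w,h,k:cv2.resize(im[y:y+h,x:x+w],(w*k,h*k),interpolation=cv2.INTER_CUBIC)
m=np.hstack([up(cs[0]["pixels"],250,115,70,95,6),up(cs[1]["pixels"],205,150,60,95,6)]);cv2.imwrite("pics/c5.png",cv2.convertScaleAbs(m,alpha=1.5))
E
```

```text
(no output)
```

View pics/c5.png

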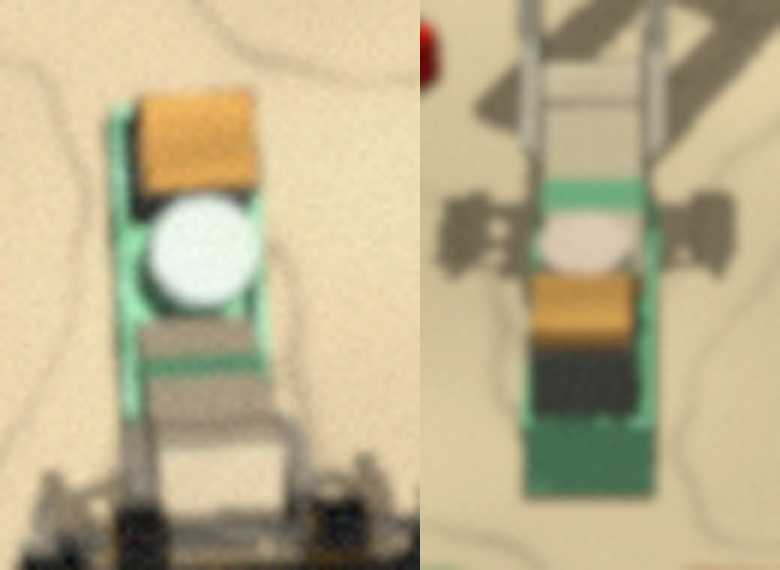

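The top panel shows the tin's foot edge (140–258, row 325) inside the box just behind the candle (lid 203,250), clear of the side walls, with the divider already yielding. Next: rotate upright in steps, keeping the foot's front edge near the candle.

Emit:
carry_out(series=[{"x":0.12,"y":0.009,"z":0.04,"wx":-0.037,"wy":0.484,"wz":0},{"x":0.12,"y":0.009,"z":0.04,"wx":-0.037,"wy":0.484,"wz":0},{"x":0,"y":0,"z":0,"wx":0,"wy":0,"wz":0}])

```text
time_s: 22.85
tcp_pos: [519.7, -75.2, 101.9]
eef_rot: [-0.008, 0.976, 0.038, 0.214]
wrist_force: [2.2, -0.5, 3.5]
gripper_width: 0.575
gripper_force: 30.0
```

Emit:
carry_out(series=[{"x":0.14,"y":0.01,"z":0.01,"wx":-0.038,"wy":0.498,"wz":0},{"x":0.14,"y":0.01,"z":0.01,"wx":-0.038,"wy":0.498,"wz":0},{"x":0,"y":0,"z":0,"wx":0,"wy":0,"wz":0}])

```text
time_s: 23.22
tcp_pos: [527.8, -74.5, 101.7]
eef_rot: [-0.005, 0.991, 0.039, 0.128]
wrist_force: [4.1, 0.4, 0.3]
gripper_width: 0.575
gripper_force: 30.0
```

Emit:
carry_out(series=[{"x":0.165,"y":0.012,"z":-0.02,"wx":-0.038,"wy":0.49,"wz":0},{"x":0.165,"y":0.012,"z":-0.02,"wx":-0.038,"wy":0.49,"wz":0},{"x":0,"y":0,"z":0,"wx":0,"wy":0,"wz":0}])

```text
time_s: 23.6
tcp_pos: [537.2, -73.6, 99.7]
eef_rot: [-0.002, 0.998, 0.039, 0.042]
wrist_force: [2.7, 0.4, -2.4]
gripper_width: 0.575
gripper_force: 30.0
```

Emit:
carry_out(series=[{"x":0.18,"y":0.012,"z":-0.05,"wx":-0.038,"wy":0.48,"wz":0},{"x":0,"y":0,"z":0,"wx":0,"wy":0,"wz":0},{"x":0,"y":0,"z":0,"wx":0,"wy":0,"wz":0}])

```text
time_s: 23.98
tcp_pos: [541.1, -73.4, 98.5]
eef_rot: [0.0, 0.999, 0.038, 0.0]
wrist_force: [3.0, 0.4, -3.6]
gripper_width: 0.573
gripper_force: 30.0
```

Emit:
carry_out(series=[{"x":0,"y":0,"z":-0.2,"wx":0,"wy":0,"wz":0},{"x":0,"y":0,"z":-0.2,"wx":0,"wy":0,"wz":0},{"x":0,"y":0,"z":0,"wx":0,"wy":0,"wz":0}])

```text
time_s: 24.35
tcp_pos: [541.5, -73.7, 86.8]
eef_rot: [0.001, 0.999, 0.038, 0.0]
wrist_force: [3.9, 0.7, -3.8]
gripper_width: 0.575
gripper_force: 30.0
```

Emit:
carry_out(series=[{"x":0,"y":0,"z":-0.2,"wx":0,"wy":0,"wz":0},{"x":0,"y":0,"z":-0.12,"wx":0,"wy":0,"wz":0},{"x":0,"y":0,"z":0,"wx":0,"wy":0,"wz":0}])

```text
time_s: 24.72
tcp_pos: [541.7, -73.5, 77.2]
eef_rot: [0.0, 0.999, 0.038, -0.0]
wrist_force: [3.7, 0.0, -3.2]
gripper_width: 0.572
gripper_force: 30.0
```

Emit:
carry_out(series=[{"x":0,"y":0,"z":-0.1,"wx":0,"wy":0,"wz":0},{"x":0,"y":0,"z":-0.07,"wx":0,"wy":0,"wz":0},{"x":0,"y":0,"z":0,"wx":0,"wy":0,"wz":0}])

```text
time_s: 25.1
tcp_pos: [542.0, -73.6, 72.6]
eef_rot: [0.0, 0.999, 0.038, 0.0]
wrist_force: [3.4, 0.5, -1.8]
gripper_width: 0.573
gripper_force: 30.0
```

Smooth. Feel for the floor.

Emit:
carry_out(series=[{"x":0,"y":0,"z":-0.07,"wx":0,"wy":0,"wz":0},{"x":0,"y":0,"z":0,"wx":0,"wy":0,"wz":0}])

```text
time_s: 25.35
tcp_pos: [542.0, -73.6, 70.6]
eef_rot: [0.0, 0.999, 0.038, 0.0]
wrist_force: [3.6, -0.2, -1.2]
gripper_width: 0.574
gripper_force: 30.0
```

Emit:
carry_out(series=[{"x":0,"y":0,"z":-0.05,"wx":0,"wy":0,"wz":0},{"x":0,"y":0,"z":0,"wx":0,"wy":0,"wz":0}])

```text
time_s: 25.6
tcp_pos: [542.1, -73.6, 69.1]
eef_rot: [0.0, 0.999, 0.038, 0.0]
wrist_force: [3.2, 0.5, -0.2]
gripper_width: 0.568
gripper_force: 30.0
```

Emit:
carry_out(series=[{"x":0,"y":0,"z":-0.05,"wx":0,"wy":0,"wz":0},{"x":0,"y":0,"z":0,"wx":0,"wy":0,"wz":0}])

```text
time_s: 25.85
tcp_pos: [542.3, -73.6, 68.8]
eef_rot: [0.001, 0.999, 0.038, 0.001]
wrist_force: [0.2, 0.4, 4.9]
gripper_width: 0.574
gripper_force: 30.0
```

Emit:
carry_out(series=[{"x":0,"y":0,"z":-0.04,"wx":0,"wy":0,"wz":0},{"x":0,"y":0,"z":0,"wx":0,"wy":0,"wz":0}])

```text
time_s: 26.1
tcp_pos: [542.3, -73.6, 68.7]
eef_rot: [0.001, 0.999, 0.038, 0.001]
wrist_force: [-0.6, 1.1, 10.4]
gripper_width: 0.573
gripper_force: 30.0
```

Floor contact. Ease the pressure, nudge towards the candle, then release.

Emit:
carry_out(series=[{"x":0.04,"y":0.003,"z":0.05,"wx":0,"wy":0,"wz":0},{"x":0.04,"y":0.003,"z":0,"wx":0,"wy":0,"wz":0},{"x":0,"y":0,"z":0,"wx":0,"wy":0,"wz":0}])

```text
time_s: 26.48
tcp_pos: [543.2, -73.5, 68.7]
eef_rot: [0.001, 0.999, 0.038, -0.001]
wrist_force: [-2.8, 0.0, 8.6]
gripper_width: 0.575
gripper_force: 30.0
```

Emit:
carry_out(grip=1, series=[{"x":0,"y":0,"z":0,"wx":0,"wy":0,"wz":0},{"x":0,"y":0,"z":0,"wx":0,"wy":0,"wz":0},{"x":0,"y":0,"z":0,"wx":0,"wy":0,"wz":0},{"x":0,"y":0,"z":0,"wx":0,"wy":0,"wz":0},{"x":0,"y":0,"z":0.3,"wx":0,"wy":0,"wz":0},{"x":0,"y":0,"z":0.7,"wx":0,"wy":0,"wz":0},{"x":0,"y":0,"z":1,"wx":0,"wy":0,"wz":0},{"x":0,"y":0,"z":1,"wx":0,"wy":0,"wz":0},{"x":0,"y":0,"z":1,"wx":0,"wy":0,"wz":0},{"x":0,"y":0,"z":1,"wx":0,"wy":0,"wz":0}])

```text
time_s: 27.72
tcp_pos: [544.6, -73.4, 219.9]
eef_rot: [0.001, 0.999, 0.038, 0.001]
wrist_force: [-0.1, 0.2, 0.7]
gripper_width: 1.003
gripper_force: 0.0
```

Emit:
carry_out(series=[{"x":-1,"y":-0.7,"z":0,"wx":0,"wy":0,"wz":0},{"x":-1,"y":-1,"z":0,"wx":0,"wy":0,"wz":0},{"x":-1,"y":-1,"z":0,"wx":0,"wy":0,"wz":0},{"x":-0.5,"y":-1,"z":0,"wx":0,"wy":0,"wz":0},{"x":0,"y":-1,"z":0,"wx":0,"wy":0,"wz":0},{"x":0,"y":-1,"z":0,"wx":0,"wy":0,"wz":0},{"x":0,"y":0,"z":0,"wx":0,"wy":0,"wz":0}])

```text
time_s: 28.6
tcp_pos: [439.3, -245.8, 218.5]
eef_rot: [0.001, 0.999, 0.037, 0.001]
wrist_force: [-0.6, 0.4, -0.7]
gripper_width: 0.997
gripper_force: 0.0
```

```bash
python3 - <<'E'
from bench import *
from h import *
import pickle
np.set_printoptions(precision=1,suppress=True)
cs=[camera("top"),camera("scene")]
wood=lambda h:(h[...,0]<26)&(h[...,1]>105)
T=cs[0].copy();T["pixels"]=cv2.GaussianBlur(T["pixels"],(3,3),0)
a=blob(T,(266,176,34,16),wood);print("div",a[0],a[1],plane(T,a[0],50))
up=lambda im,x,y,w,h,k:cv2.resize(im[y:y+h,x:x+w],(w*k,h*k),interpolation=cv2.INTER_CUBIC)
m=np.hstack([up(cs[0]["pixels"],255,120,55,80,7),up(cs[1]["pixels"],205,160,55,80,7)]);cv2.imwrite("pics/c6.png",cv2.convertScaleAbs(m,alpha=1.4))
E
```

```text
div [282.5 183.2] 43.5 [522.8 -76.3  50. ]
```

View pics/c6.png

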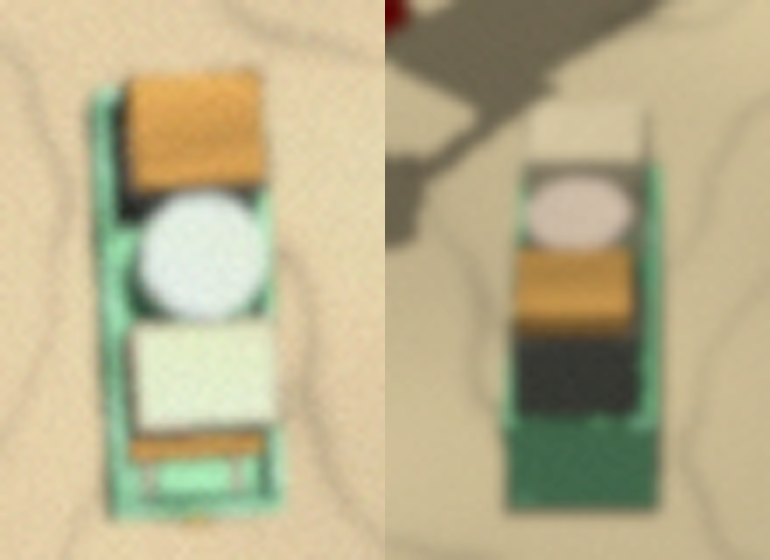

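The row stands upright and touching: grey lid (197,128), candle (203,257), tin (203,375). The divider (200,445) is pushed back by about 3–4 mm, and the tin's top sits 45 mm from the candle's centre, as it should. Handing in.

```bash
python3 -c "
from bench import *
print(sign_off())"
```

```text
the job is handed in; nothing more can be done
None
```

The job is handed in at about 29 s of the 59 s limit: in the last camera views the grey jar, candle jar and tin stand upright in one row in the box. The divider is pushed back about 3–4 mm and nothing else was touched, but no verdict came back.

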